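# Put the spare standoff away and screw the swing-arm cap on the tin

### The job

Stand the loose brass standoff upright in the one empty pocket of the tin. Then swing the arm with the captive screw cap over the tin right up to its stop, and push the crossbar round clockwise until the cap is fully home, hand-tight, without clamping or forcing the bar (never more than 80 N on it). Leave the other things on the table where they are.

Things in the scene. Friction and masses are not known exactly. Their poses are not given: they have to be found in the camera images.
- tin: Round aluminium tin, 134 mm outside, 128 mm inside diameter, fixed on a steel foot plate. Origin: on the tin's axis at table height; z up. Tin floor 10 mm, rim 78 mm above the table. An upright post (28 mm thick, top 108 mm above the table) stands on the foot plate at (0, +110 mm) in the tin's frame and carries the swing arm.
- tin_mouth (a point): Centre of the tin's mouth, at rim height (78 mm above the table).
- pivot (a point): Point on the vertical axis of the post about which the swing arm turns, 101 mm above the table, 110 mm from the tin's axis.
- swing_arm (a joint): Angle (rad) of the swing arm about the post: 0 = at its stop, cap exactly over the tin; grows as it swings open, clockwise seen from above, to 2.4. A flat bar 24 mm wide, 97 to 105 mm above the table, always level; stiff, stays where it is left (about 5 N at the cap moves it). The cap hangs from its outer end, 110 mm from the post.
- cap_bar: Crossbar on the captive screw cap: steel, 116 x 12 x 24 mm high. Origin: on the screw's axis at the bar's underside; x along the bar, z up. Turns with the cap. Clockwise from above screws both down, 2.4 mm per rad (about 2 N at the bar's end). Home: origin 111 mm above the table, and it stops hard on its seal. Starts 3 to 4.4 rad from home; which way the bar then points is unknown.
- cap_edge (a point): Middle of the screw cap's underside, on the screw's axis, 38 mm below the bar's underside. The cap hangs under the arm: an aluminium disc 148 mm in diameter and 5.5 mm thick, and below it a round plug 119 mm in diameter and 5.5 mm deep that goes inside the tin's mouth with about 3 mm to spare all round; unless the arm is right at its stop the plug lands on the rim and jams early.
- divider: Three-way sheet divider in the tin, 28 mm high, walls 3 mm thick; origin on the tin's axis on the tin's floor (10 mm above the table). It parts the tin into three pockets; it sits at any yaw. Two pockets hold a standoff, one is empty.
- spare_standoff: The loose brass hex standoff, 26 mm across flats, 30 mm over corners, 60 mm tall, about 0.26 kg, standing on the table outside the tin. Origin: centre of its underside; z up along it; two of its flats face its x axis (both ways), the others every 60 degrees.
- standoff_1: A standoff of the same kind already standing in a pocket of the tin. Origin: centre of its underside.
- standoff_2: A standoff of the same kind already standing in a pocket of the tin. Origin: centre of its underside.
- pocket_a (a point): Middle of the floor of one of the three pockets, 34 mm from the tin's axis (at 0 degrees in the divider's frame).
- pocket_b (a point): Middle of the floor of one of the three pockets, 34 mm from the tin's axis (at 120 degrees in the divider's frame).
- pocket_c (a point): Middle of the floor of one of the three pockets, 34 mm from the tin's axis (at 240 degrees in the divider's frame).
- bit_case: Bystander: green plastic bit index case, 90 x 150 x 41 mm, origin under its centre.
- step_block_1: Bystander: steel step block, 88 x 30 x 60 mm, origin under its centre.
- step_block_2: Bystander: steel step block, 88 x 30 x 60 mm, origin under its centre.
- pusher_block: Bystander: wooden pusher block, 160 x 45 x 42 mm, origin under its centre.
- wrench: Bystander: steel wrench, 170 mm long, lying flat, origin under its middle.
- parallel_bar: Bystander: square steel bar, 120 x 22 x 22 mm, origin under its centre.
There are look-alikes about, which are no part of the job. What is shaped like the spare_standoff but grey is not meant.

How it is judged:
By the outcome, as a careful person would: the job done as asked, in the order asked, and still so for the second after the job is handed in, with the robot touching nothing.
It also fails if it takes over 70 s, if anything falls off the work surface, if the arm or the gripper's body presses on something with over 40 N, if the wrist force passes 120 N, or if a joint passes its speed limit or range.

### The arm

A 6-joint arm with a two-finger parallel gripper is mounted at the origin on the work surface. World frame = base frame: x ahead of the robot, y to its left, z up, the work surface at z = 0. Lengths are in m, angles in rad, forces in N, time in s.
With the tool pointing down it reaches from about 0.325 to 0.775 m from the base axis. Payload 9.3 kg.
Tool frame: the origin (TCP) lies midway between the tips of the shut fingers; the grasp point (between the pads) lies 19 mm behind it; z points along the fingers, y is the line along which they close (so a half turn about z gives the same grasp; the last joint's range is limited). The gripper opens to 85 mm and grips with 20 to 120 N. Pads are 22 mm wide; open, the fingers measure 114 mm over their backs; the gripper's body (76 mm by 85 mm) begins 54 mm behind the grasp point. The pads swing forward as they close: fully open they stand 13 mm farther back than shut.
Start: joints at [1.034, 0.259, 0.021, 1.334, 0, 1.418], TCP at [0.206, 0.51, 0.231] pointing down, gripper open.
Joint ranges: [-3.04, 3.04], [-0.91, 1.82], [-1.04, 1.36], [-1.92, 1.95], [-1.52, 1.45], [-3.14, 3.14]. Speed limits (rad/s): [2.22, 2.22, 2.79, 3.14, 3.14, 3.14].

### API

Orientations are given as a 3x3 rotation matrix whose columns are the frame's x, y, z axes.
In Python, from cell import manip gives the robot as it stands. The module is installed in compiled form; this text tells all that it offers.
- The arm moves only by the shell command python3 -m crank 'ROWS' [OPENING] [FORCE]. ROWS is JSON, one flat list of numbers, 6 for each row, row after row: the shift along the world's x, y, z in units of 30 mm (1.0 is 30 mm), then the turn, a rotation vector about the world's x, y, z in units of 5 degrees (1.0 is 5 degrees). A call has 1 to 12 rows; each row shifts and turns the commanded pose from where the row before left it; what a row does not reach is not made up. A row lasts 1/12 s, in which the tool goes at most 41.7 mm and 7.16 degrees, less where a joint would pass 70% of its speed; a pose out of reach is approached as far as the arm can. A call is refused whole if a number of a shift passes 1 or a number of a turn 1, either way. A call with a gripper value outside its range is refused whole. OPENING is the opening, from 0 (shut) to 1 (fully open), set as the call begins (- or left out, the last holds). The fingers move at their own pace and stop on an object; FORCE is the grip in N (left out, the last holds). Time passes only in rows, so rows that do not move let the fingers close. It gives the time, the measured TCP pose, the force, the opening and the grip force at its end, in the units of the state.
- manip.get_state(): the state, without advancing time (a new reading comes with each control period).
- manip.snapshot(name): name is "scene" or "top" or "wrist"; returns the picture (384x512x3 uint8, red, green, blue); there is no depth.
- manip.camera_params(name): a dict with "camera_matrix" (3x3 intrinsics, pixels), "R" (3x3) and "t" (3): a world point X has camera coordinates R X + t. Camera axes: x right, y down, z forward; pixel columns grow to the right and rows downward; lengths in m; the calibration is good to about 2 mm. A picture is of the moment at which its call begins: read the wrist's pose just before it. camera_params takes no time and is no camera call; for the wrist camera it gives the pose at the moment of the call.
- manip.job_done(): hands the job in; it is judged then, once.
The state is a dict: "time": time; "joint_positions": joint angles; "joint_velocities": joint speeds; "tau": joint torques, N m; "eef_pos": TCP position; "ee_rot": TCP orientation; "wrist_force": force on the tool from outside, world axes, zero at the start; "moment": the same for the moment, N m; "finger_gap": finger opening in m; "grip_force": force on a finger pad.
Only numpy, scipy, OpenCV 4.12 (cv2) and the standard library are available. Lean on these libraries where they do the work, as an engineer would, in place of code of your own. Each camera call takes 0.05 s, during which the arm holds its last target. There are 200 camera calls.

## Working session

There is one attempt and no reset: what is moved stays moved. The work goes in short steps, Python scripts to look and compute and a shell command to move; the robot and the scene stay as the last step left them, time stands still between calls to the robot, and variables do not carry over. Pictures are saved under pics/ and viewed, at most 10 in all, crops included, and the job is handed in when it is done.

```bash
mkdir -p pics; cat > h.py <<'E'
import numpy as np, cv2
from cell import manip
def snap(name,fn):
    P=manip.camera_params(name); im=manip.snapshot(name); cv2.imwrite('pics/'+fn,cv2.cvtColor(im,cv2.COLOR_RGB2BGR)); return im,P
def proj(P,X):
    c=P["R"]@np.asarray(X,float)+P["t"]; u=np.array(P["camera_matrix"])@c; return u[:2]/u[2]
def back(P,px,z):
    K=np.array(P["camera_matrix"]);R=np.array(P["R"]);t=np.array(P["t"])
    d=R.T@np.linalg.solve(K,[px[0],px[1],1.]); o=-R.T@t; return o+d*(z-o[2])/d[2]
E
python3 - <<'E'
from h import *
a,P=snap("scene","s0.png"); b,Q=snap("top","t0.png")
for p in(P,Q): print(np.round(-np.array(p["R"]).T@p["t"],3),np.round(p["R"],2).tolist(),p["camera_matrix"])
cv2.imwrite('pics/t0b.png',cv2.resize(cv2.imread('pics/t0.png'),(800,600),interpolation=2))
print(manip.get_state())
E
```

```text
[ 1.399 -0.356  0.75 ] [[0.37, 0.93, 0.01], [0.54, -0.21, -0.81], [-0.75, 0.31, -0.58]] [[415.34490609   0.         260.51965698]
 [  0.         415.34490609 192.62116549]
 [  0.           0.           1.        ]]
[0.32  0.007 1.161] [[-0.01, -1.0, -0.0], [-0.97, 0.01, -0.23], [0.23, 0.0, -0.97]] [[378.60381594   0.         252.85278879]
 [  0.         378.60381594 188.47052898]
 [  0.           0.           1.        ]]
{'time': 0.1, 'joint_positions': array([ 1.03440302e+00,  2.59138288e-01,  2.08424984e-02,  1.33369677e+00,
       -5.55393990e-06,  1.41822150e+00]), 'joint_velocities': array([ 0.00080625, -0.00184024,  0.00347348,  0.00107388, -0.00065036,
       -0.00068489]), 'tau': array([ 3.21236548e-03, -5.56695950e+01,  3.45071054e+01,  1.16259363e-02,
       -2.88944666e-04, -4.06969264e-06]), 'eef_pos': array([0.20581999, 0.50977006, 0.23072723]), 'ee_rot': array([[-9.27241466e-01,  3.74463478e-01, -6.06548461e-04],
       [ 3.74463928e-01,  9.27240909e-01, -1.03107005e-03],
       [ 1.76318467e-04, -1.18318143e-03, -9.99999284e-01]]), 'wrist_force': array([0.37301243, 0.35850804, 0.33246411]), 'moment': array([ 0.02083699, -0.04804723,  0.01991529]), 'grip_force': 0.0, 'finger_gap': 0.08562776284059435}
```

View pics/t0b.png

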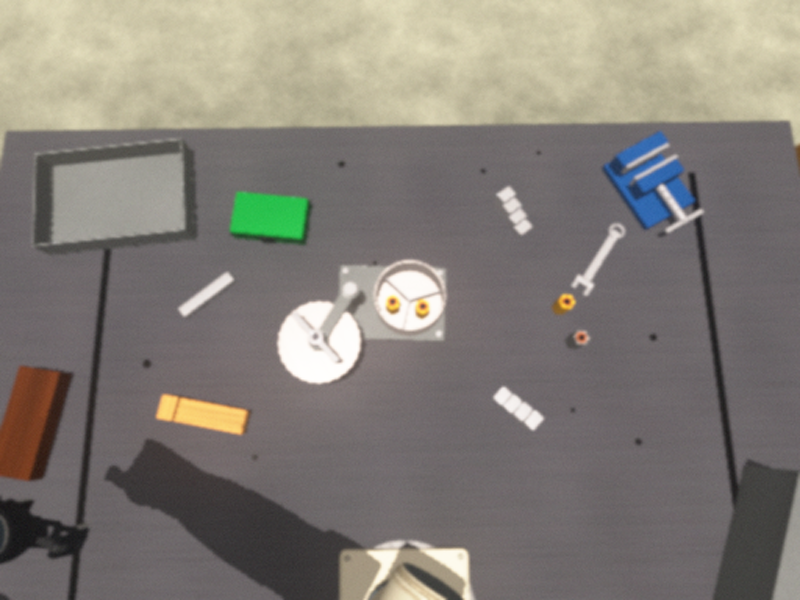

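View pics/s0.png

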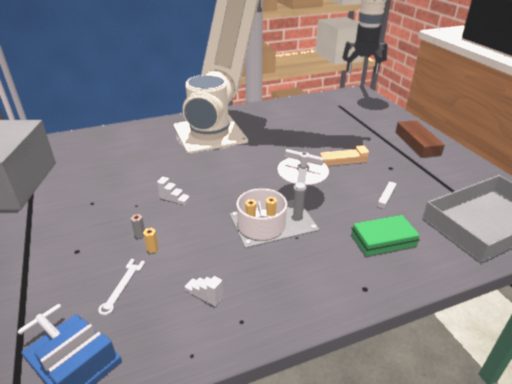

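The top view (800×600) shows the brass standoff at (567,302) and the grey look-alike at (582,338). The tin is at (410,297), with its empty pocket towards the top of the image. The post is at (349,290) and the cap at (318,340).

```bash
python3 - <<'E'
from h import *
P=manip.camera_params("top"); s=.64
for n,u,v,z in [("spare",567,300,.06),("grey",582,337,.06),("tinrim",410,297,.078),("post",349,289,.108),("cap",318,338,.12),("so1",393,303,.07),("so2",423,307,.07),("divc",408,300,.038),("wall1",438,291,.038),("wall2",386,284,.038),("wall3",407,331,.038)]:
    print(n,np.round(back(P,(u*s,v*s),z),3))
W=manip.camera_params("wrist");print(W)
E
```

```text
spare [ 0.563 -0.32   0.06 ]
grey [ 0.492 -0.342  0.06 ]
tinrim [ 0.569 -0.02   0.078]
post [0.578 0.092 0.108]
cap [0.487 0.146 0.12 ]
so1 [0.56  0.012 0.07 ]
so2 [ 0.551 -0.044  0.07 ]
divc [ 0.572 -0.017  0.038]
wall1 [ 0.589 -0.076  0.038]
wall2 [0.605 0.025 0.038]
wall3 [ 0.511 -0.014  0.038]
{'camera_matrix': array([[301.73529902,   0.        , 254.98018866],
       [  0.        , 301.73529902, 190.66662763],
       [  0.        ,   0.        ,   1.        ]]), 'R': array([[ 3.74835317e-01,  9.27091117e-01, -7.38348576e-04],
       [ 8.94068069e-01, -3.61272760e-01,  2.64809897e-01],
       [ 2.45236158e-01, -9.99202356e-02, -9.64300354e-01]]), 't': array([-0.55003673, -0.03494496,  0.37801376])}
```

```bash
python3 -m crank '[0.44,-1,0,0,0,0,0.44,-1,0,0,0,0,0.44,-1,0,0,0,0,0.44,-1,0,0,0,0,0.44,-1,0,0,0,0,0.44,-1,0,0,0,0,0.44,-1,0,0,0,0,0.44,-1,0,0,0,0,0.44,-1,0,0,0,0,0.44,-1,0,0,0,0,0.44,-1,0,0,0,0,0.44,-1,0,0,0,0]' && python3 -m crank '[0.44,-1,0,0,0,0,0.44,-1,0,0,0,0,0.44,-1,0,0,0,0,0.44,-1,0,0,0,0,0.44,-1,0,0,0,0,0.44,-1,0,0,0,0,0.44,-1,0,0,0,0,0.44,-1,0,0,0,0,0.44,-1,0,0,0,0,0.44,-1,0,0,0,0,0.44,-1,0,0,0,0,0.44,-1,0,0,0,0]' && python3 -m crank '[0.44,-1,0,0,0,0,0.44,-1,0,0,0,0,0.44,-1,0,0,0,0,0,0,0,0,0,0,0,0,0,0,0,0]'
python3 - <<'E'
from h import *
im,P=snap("wrist","w1.png"); print(P['R'].tolist(),P['t'].tolist()); print(proj(P,(.563,-.32,.06)))
E
```

```text
time: 1.1
eef_pos: [0.3645, 0.1484, 0.2312]
ee_rot: [[-0.927, 0.374, -0.0], [0.374, 0.927, -0.0], [0.0, -0.0, -1.0]]
wrist_force: [-0.5, 0.4, 0.2]
finger_gap: 0.0854
grip_force: 0.0
time: 2.1
eef_pos: [0.523, -0.2116, 0.2309]
ee_rot: [[-0.927, 0.375, -0.001], [0.375, 0.927, 0.0], [0.001, 0.0, -1.0]]
wrist_force: [-0.7, 0.9, -0.2]
finger_gap: 0.0853
grip_force: 0.0
time: 2.52
eef_pos: [0.5624, -0.3015, 0.2296]
ee_rot: [[-0.927, 0.376, -0.002], [0.376, 0.927, 0.001], [0.002, 0.001, -1.0]]
wrist_force: [0.7, 0.3, 0.6]
finger_gap: 0.0855
grip_force: 0.0
[[0.37661051204627827, 0.9263711217770556, 0.0010329345382193485], [0.8937256432062858, -0.3636316439563307, 0.2627289519431153], [0.24376012161908572, -0.09802332503611856, -0.9648691262845508]] [0.0667706821700328, -0.6465091058431287, 0.20995333116802228]
[238.44329912 180.1130344 ]
```

View pics/w1.png

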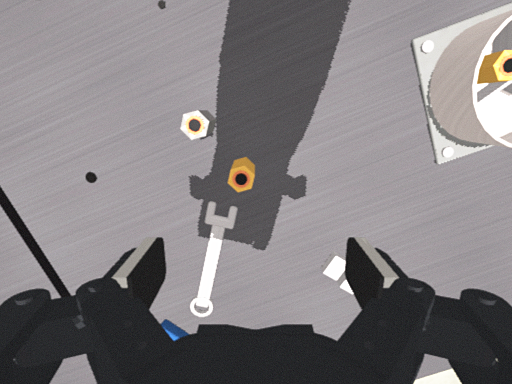

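The brass standoff's top is centred at about (241,179), next to the wrench jaw at (222,215). The grey one is at (195,125). Next I need the hex orientation from an enlarged crop.

```bash
python3 - <<'E'
from h import *
im=cv2.imread('pics/w1.png')[150:205,210:275]; cv2.imwrite('pics/w1c.png',cv2.resize(im,None,fx=9,fy=9,interpolation=2))
P=manip.camera_params("wrist"); print(back(P,(241,179),.06))
E
```

```text
[ 0.5628525  -0.31594256  0.06      ]
```

View pics/w1c.png

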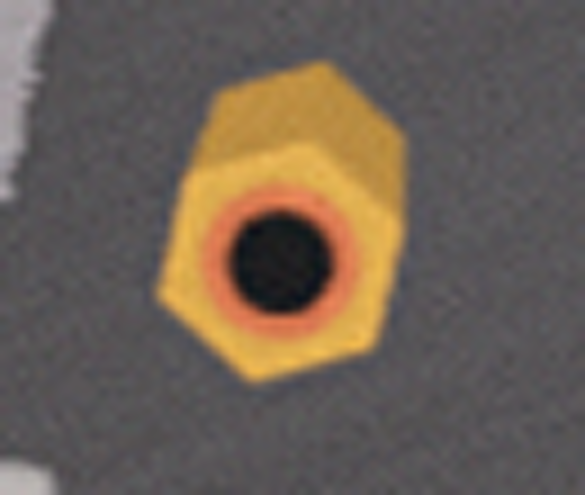

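```bash
python3 -m crank '[0,-0.24,0,0,0,-0.8,0,-0.24,0,0,0,-0.8,0,0,-0.7,0,0,-0.8,0,0,-0.9,0,0,0,0,0,-0.9,0,0,0,0,0,-0.9,0,0,0,0,0,-0.9,0,0,0,0,0,-0.9,0,0,0,0,0,-0.8,0,0,0,0,0,-0.8,0,0,0,0,0,0,0,0,0]' - && python3 -m crank '[0,0,0,0,0,0,0,0,0,0,0,0,0,0,0,0,0,0,0,0,0,0,0,0,0,0,0,0,0,0,0,0,0,0,0,0,0,0,0,0,0,0,0,0,0,0,0,0]' 0 60
```

```text
time: 3.48
eef_pos: [0.56, -0.3115, 0.0233]
ee_rot: [[-0.83, 0.558, -0.006], [0.558, 0.83, 0.004], [0.007, 0.0, -1.0]]
wrist_force: [-1.5, 0.2, -1.3]
finger_gap: 0.0854
grip_force: 0.0
time: 4.15
eef_pos: [0.5629, -0.3148, 0.0288]
ee_rot: [[-0.829, 0.559, 0.002], [0.559, 0.829, -0.001], [-0.002, 0.0, -1.0]]
wrist_force: [-2.1, 0.6, 7.7]
finger_gap: 0.025
grip_force: 58.5
```

```bash
python3 -m crank '[0,0,1,0,0,0,0,0,1,0,0,0,0,0,1,0,0,0,0,0,1,0,0,0,0,0,1,0,0,0,0.14,1,0,0,0,0.5,0.14,1,0,0,0,0.5,0.14,1,0,0,0,0.5,0.14,1,0,0,0,0.5,0.14,1,0,0,0,0.5,0.14,1,0,0,0,0.5,0.14,1,0,0,0,0.5]' && python3 -m crank '[0.14,1,0,0,0,0.5,0.14,0.8,0,0,0,0.4,0,0,0,0,0,0,0,0,0,0,0,0,0,0,0,0,0,0]'
python3 - <<'E'
from h import *
im,P=snap("wrist","w2.png"); np.save('P2.npy',P,allow_pickle=True)
E
```

```text
time: 5.15
eef_pos: [0.5915, -0.1029, 0.1774]
ee_rot: [[-0.959, 0.282, -0.0], [0.282, 0.959, 0.0], [0.0, 0.0, -1.0]]
wrist_force: [-0.2, 1.2, -3.8]
finger_gap: 0.0253
grip_force: 60.0
time: 5.57
eef_pos: [0.6, -0.0506, 0.1773]
ee_rot: [[-0.978, 0.208, -0.0], [0.208, 0.978, -0.0], [0.0, -0.0, -1.0]]
wrist_force: [0.0, -0.0, -3.6]
finger_gap: 0.0253
grip_force: 60.2
```

View pics/w2.png

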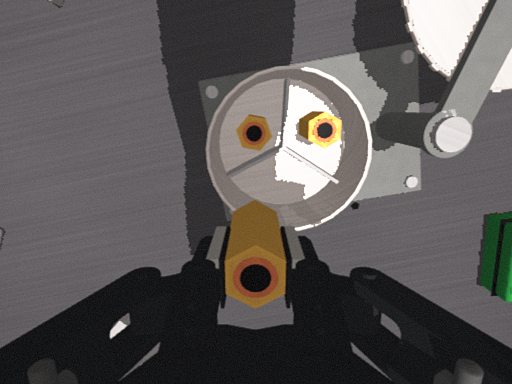

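The rim circle is centred at (289,148) and the divider hub at (281,147), with walls towards (285,82), (230,173) and (338,182). That leaves the pocket at the bottom of the image empty. The standoff is held well, and the post top is at (455,133).

```bash
python3 - <<'E'
from h import *
P=np.load('P2.npy',allow_pickle=True).item()
b=lambda u,v,z:back(P,(u,v),z)[:2]
for n,u,v,z in [("rim",289,148,.078),("rimL",207,148,.078),("rimR",371,148,.078),("hub",281,147,.038),("so1",325,130,.07),("so2",254,133,.07),("post",455,133,.108)]: print(n,b(u,v,z).round(4))
h=b(281,147,.038)
w=[b(285,82,.038)-h,b(230,173,.038)-h,b(338,182,.038)-h]; a=[np.degrees(np.arctan2(x[1],x[0])) for x in w]; print(a)
print("top of held:",b(256,278,.2085), manip.get_state()['eef_pos'])
E
```

```text
rim [ 0.5715 -0.0164]
rimL [ 0.5578 -0.0806]
rimR [0.5851 0.0478]
hub [ 0.5749 -0.0202]
so1 [0.5644 0.0155]
so2 [ 0.5547 -0.0415]
post [0.5807 0.0953]
[np.float64(165.74821954760483), np.float64(-74.80404341040484), np.float64(46.84185812737583)]
top of held: [ 0.60228898 -0.05041601] [ 0.5999688  -0.05113144  0.17723681]
```

```bash
python3 -m crank '[0.17,0.84,0,0,0,0,0,0,-0.9,0,0,0,0,0,-0.9,0,0,0,0,0,-0.9,0,0,0,0,0,-0.8,0,0,0,0,0,-0.6,0,0,0,0,0,-0.3,0,0,0,0,0,-0.15,0,0,0,0,0,0,0,0,0,0,0,0,0,0,0]'
```

```text
time: 6.45
eef_pos: [0.6058, -0.0258, 0.0417]
ee_rot: [[-0.978, 0.208, 0.001], [0.208, 0.978, -0.0], [-0.001, -0.0, -1.0]]
wrist_force: [0.6, -0.8, -3.0]
finger_gap: 0.0251
grip_force: 60.3
```

```bash
python3 -m crank '[0,0,-0.08,0,0,0,0,0,0,0,0,0]' && python3 -m crank '[0,0,0,0,0,0,0,0,0,0,0,0,0,0,0,0,0,0,0,0,0,0,0,0]' 0.5 && python3 -m crank '[0,0,0.4,0,0,0,0,0,0.8,0,0,0,0,0,1,0,0,0,0,0,1,0,0,0,0,0,1,0,0,0,0,0,1,0,0,0,0,0,0.5,0,0,0,0,0,0,0,0,0]'
python3 - <<'E'
from h import *
im,P=snap("wrist","w3.png"); np.save('P3.npy',P,allow_pickle=True)
im,P=snap("top","t3.png"); cv2.imwrite('pics/t3c.png',cv2.resize(cv2.imread('pics/t3.png')[150:260,160:300],(763,600),interpolation=2))
E
```

```text
time: 6.62
eef_pos: [0.6057, -0.0254, 0.0392]
ee_rot: [[-0.978, 0.208, 0.002], [0.208, 0.978, -0.0], [-0.002, 0.0, -1.0]]
wrist_force: [-0.4, 0.2, -3.8]
finger_gap: 0.0253
grip_force: 60.3
time: 6.95
eef_pos: [0.6055, -0.0252, 0.0389]
ee_rot: [[-0.978, 0.208, 0.001], [0.208, 0.978, -0.0], [-0.001, -0.0, -1.0]]
wrist_force: [-0.5, -0.2, -0.1]
finger_gap: 0.0423
grip_force: 0.0
time: 7.62
eef_pos: [0.6066, -0.0254, 0.2137]
ee_rot: [[-0.978, 0.208, 0.007], [0.208, 0.978, -0.001], [-0.007, 0.0, -1.0]]
wrist_force: [0.4, -0.9, -0.9]
finger_gap: 0.0426
grip_force: 0.0
```

View pics/w3.png

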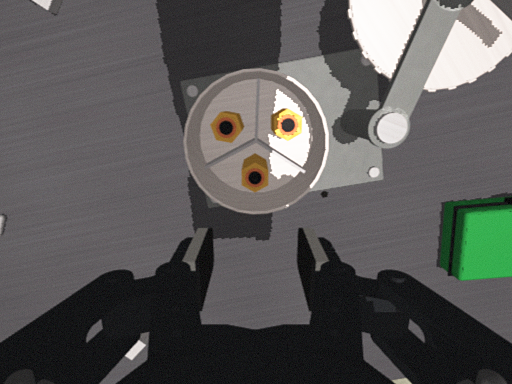

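All three standoffs now stand in their pockets; the new one's top is at (255,177) in the picture. The post is at (394,127). Next is a closer look at the cap and bar.

View pics/t3c.png

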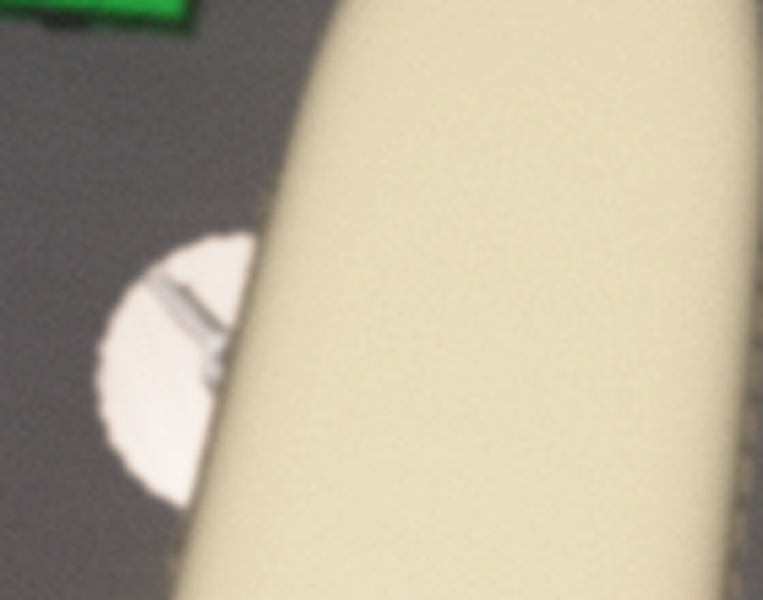

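The robot's own arm hides most of the cap in this view. I'll measure it from the first top picture instead: the disc spans columns 277–362 and rows 300–384, with its centre at (319.5,342).

```bash
python3 - <<'E'
from h import *
P=manip.camera_params("top"); Q=np.load('P3.npy',allow_pickle=True).item()
C=back(P,(319.5*.64,342*.64),.092)[:2]; e1=back(P,(296*.64,316*.64),.14)[:2]; e2=back(P,(339*.64,360*.64),.14)[:2]
print("cap",C,"bar ends",e1,e2,np.linalg.norm(e1-e2))
pv=back(Q,(393,127),.108)[:2]; tin=back(Q,(256.5,141),.078)[:2]; print("pivot",pv,"tin",tin,np.linalg.norm(pv-tin),np.linalg.norm(pv-C))
pv=np.array([.5805,.0935])
th0=np.arctan2(*(C-pv)[::-1]); print(np.degrees(th0))
d=.098; print(manip.get_state()['eef_pos'],manip.get_state()['joint_positions'].round(2))
pr=None
for k in range(0,13):
    th=th0+np.radians(116/12)*k; t=np.array([-np.sin(th),np.cos(th)])
    f=pv+.11*np.array([np.cos(th),np.sin(th)])-t*d
    print(k,np.degrees(th).round(1),f.round(4),None if pr is None else ((f-pr)/.03).round(2)); pr=f
E
```

```text
cap [0.48358279 0.14672157] bar ends [0.52288464 0.18262381] [0.44446381 0.10618889] 0.10950855600353343
pivot [0.58054851 0.0942611 ] tin [ 0.57194807 -0.01619959] 0.1107949943241951 0.11024723255473186
151.22684321389585
[ 0.60539999 -0.02520056  0.20971744] [-0.18  0.36  0.11  1.32 -0.    0.03]
0 151.2 [0.5313 0.2323] None
1 160.9 [0.5086 0.2221] [-0.75 -0.34]
2 170.6 [0.4881 0.2082] [-0.69 -0.46]
3 180.2 [0.4701 0.1911] [-0.6  -0.57]
4 189.9 [0.4553 0.1711] [-0.49 -0.66]
5 199.6 [0.444 0.149] [-0.38 -0.74]
6 209.2 [0.4367 0.1253] [-0.25 -0.79]
7 218.9 [0.4334 0.1007] [-0.11 -0.82]
8 228.6 [0.4342 0.0759] [ 0.03 -0.83]
9 238.2 [0.4393 0.0516] [ 0.17 -0.81]
10 247.9 [0.4483 0.0285] [ 0.3  -0.77]
11 257.6 [0.4611 0.0072] [ 0.43 -0.71]
12 267.2 [ 0.4773 -0.0116] [ 0.54 -0.63]
```

```bash
python3 -m crank '[-0.21,0.92,0,0,0,0,-0.21,0.92,0,0,0,0,-0.21,0.92,0,0,0,0,-0.21,0.92,0,0,0,0,-0.21,0.92,0,0,0,0,-0.21,0.92,0,0,0,0,-0.21,0.92,0,0,0,0,-0.21,0.92,0,0,0,0,-0.21,0.92,0,0,0,0,-0.21,0.94,0,0,0,0,0,0,0,0,0,0]' 0 30 && python3 -m crank '[0,0,-0.86,0,0,0,0,0,-0.86,0,0,0,0,0,-0.86,0,0,0,0,0,-0.86,0,0,0,0,0,-0.84,0,0,0,0,0,0,0,0,0,0,0,0,0,0,0]'
```

```text
time: 8.63
eef_pos: [0.5403, 0.2553, 0.2077]
ee_rot: [[-0.979, 0.204, -0.003], [0.204, 0.979, 0.0], [0.003, -0.0, -1.0]]
wrist_force: [0.1, 1.4, -0.1]
finger_gap: 0.0
grip_force: 0.0
time: 9.22
eef_pos: [0.5411, 0.2508, 0.0794]
ee_rot: [[-0.978, 0.208, -0.004], [0.208, 0.978, -0.001], [0.004, -0.002, -1.0]]
wrist_force: [0.2, 0.1, 0.5]
finger_gap: 0.0
grip_force: 0.0
```

```bash
python3 -m crank '[-0.33,-0.62,0,0,0,0,-0.38,-0.17,0,0,0,0,-0.38,-0.17,0,0,0,0,-0.35,-0.23,0,0,0,0,-0.35,-0.23,0,0,0,0,-0.3,-0.28,0,0,0,0,-0.3,-0.28,0,0,0,0,-0.25,-0.33,0,0,0,0,-0.25,-0.33,0,0,0,0,-0.19,-0.37,0,0,0,0,-0.19,-0.37,0,0,0,0]'
```

```text
time: 10.13
eef_pos: [0.4449, 0.1499, 0.0829]
ee_rot: [[-0.978, 0.207, 0.003], [0.207, 0.978, 0.001], [-0.003, 0.002, -1.0]]
wrist_force: [-0.0, 3.6, 4.2]
finger_gap: -0.0002
grip_force: 0.0
```

```bash
python3 -m crank '[-0.13,-0.4,0,0,0,0,-0.13,-0.4,0,0,0,0,-0.06,-0.41,0,0,0,0,-0.06,-0.41,0,0,0,0,0.02,-0.42,0,0,0,0,0.02,-0.42,0,0,0,0,0.08,-0.4,0,0,0,0,0.08,-0.4,0,0,0,0,0.15,-0.38,0,0,0,0,0.15,-0.38,0,0,0,0]'
python3 - <<'E'
from h import *
im,P=snap("wrist","w4.png"); np.save('P4.npy',P,allow_pickle=True);print(manip.get_state()['eef_pos'])
E
```

```text
time: 10.97
eef_pos: [0.4471, 0.0286, 0.0814]
ee_rot: [[-0.978, 0.208, -0.001], [0.208, 0.978, 0.001], [0.001, 0.0, -1.0]]
wrist_force: [-2.6, 2.3, 2.9]
finger_gap: 0.0001
grip_force: 2.0
[0.44842144 0.02695531 0.08136235]
```

View pics/w4.png

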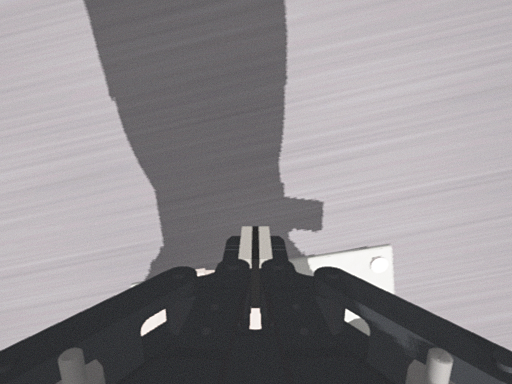

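The wrist camera looks away from the cap, showing only the fingers and the foot plate. The 3.5 N reaction fits with the cap being pushed, so I'll carry on to the stop by force.

```bash
python3 -m crank '[0.22,-0.36,0,0,0,0,0.22,-0.36,0,0,0,0,0.25,-0.32,0,0,0,0,0.25,-0.28,0,0,0,0,0,0,0,0,0,0]'; python3 -m crank '[0.1,-0.03,0,0,0,0,0.1,0,0,0,0,0,0,0,0,0,0,0]';python3 -m crank '[0.1,0,0,0,0,0,0.1,0,0,0,0,0,0,0,0,0,0,0]'
```

```text
time: 11.43
eef_pos: [0.4776, -0.0119, 0.0809]
ee_rot: [[-0.978, 0.209, 0.001], [0.209, 0.978, -0.001], [-0.001, -0.001, -1.0]]
wrist_force: [-0.3, 0.1, 0.8]
finger_gap: 0.0
grip_force: 0.0
time: 11.68
eef_pos: [0.4818, -0.011, 0.0808]
ee_rot: [[-0.978, 0.208, -0.001], [0.208, 0.978, -0.0], [0.001, -0.001, -1.0]]
wrist_force: [-3.1, -0.4, 0.6]
finger_gap: 0.0
grip_force: 1.5
time: 11.93
eef_pos: [0.4876, -0.0108, 0.0807]
ee_rot: [[-0.978, 0.207, -0.001], [0.207, 0.978, -0.0], [0.001, -0.0, -1.0]]
wrist_force: [-3.7, -1.0, -0.6]
finger_gap: 0.0001
grip_force: 1.8
```

```bash
python3 -m crank '[0.1,0,0,0,0,0,0,0,0,0,0,0]';python3 -m crank '[0.1,0,0,0,0,0,0,0,0,0,0,0]';python3 -m crank '[0.1,0,0,0,0,0,0,0,0,0,0,0]'
```

```text
time: 12.1
eef_pos: [0.4903, -0.0107, 0.0806]
ee_rot: [[-0.978, 0.207, -0.002], [0.207, 0.978, 0.0], [0.002, -0.0, -1.0]]
wrist_force: [-5.0, 0.5, 0.2]
finger_gap: -0.0002
grip_force: 2.3
time: 12.27
eef_pos: [0.4908, -0.0103, 0.0803]
ee_rot: [[-0.978, 0.207, -0.006], [0.207, 0.978, 0.001], [0.006, -0.001, -1.0]]
wrist_force: [-15.1, 0.7, 6.9]
finger_gap: -0.0001
grip_force: 7.8
time: 12.43
eef_pos: [0.4912, -0.0098, 0.0801]
ee_rot: [[-0.978, 0.207, -0.011], [0.207, 0.978, 0.001], [0.011, -0.001, -1.0]]
wrist_force: [-26.6, 2.2, 15.3]
finger_gap: 0.0
grip_force: 13.5
```

The arm is at its stop: the force rises with no further motion. I'll back off, rise and look at the cap from above.

```bash
python3 -m crank '[-0.5,0,0,0,0,0,-0.7,0,0,0,0,0,0,0,1,0,0,0,0,0,1,0,0,0,0,0,1,0,0,0,0,0,1,0,0,0,0.9,0,0.6,0,0,0,0.9,0,0.4,0,0,0,0.9,0,0.4,0,0,0,0.9,0,0.4,0,0,0,0.9,0,0.4,0,0,0,0.9,0,0.4,0,0,0]' && python3 -m crank '[0.9,0,0.2,0,0,0,0.9,0,0,0,0,0,0,0,0,0,0,0,0,0,0,0,0,0]'
python3 - <<'E'
from h import *
im,P=snap("wrist","w5.png"); np.save('P5.npy',P,allow_pickle=True);print(manip.get_state()['eef_pos'],proj(P,(.572,-.0165,.14)),proj(P,(.5805,.094,.105)))
E
```

```text
time: 13.43
eef_pos: [0.6247, -0.0107, 0.2799]
ee_rot: [[-0.978, 0.207, 0.002], [0.207, 0.978, -0.0], [-0.002, 0.0, -1.0]]
wrist_force: [0.6, -0.5, 0.4]
finger_gap: -0.0003
grip_force: 0.0
time: 13.77
eef_pos: [0.6783, -0.0109, 0.2835]
ee_rot: [[-0.978, 0.207, -0.001], [0.207, 0.978, 0.0], [0.001, 0.0, -1.0]]
wrist_force: [-0.7, 0.4, -0.5]
finger_gap: 0.0003
grip_force: 0.0
[ 0.67736797 -0.01088362  0.28421471] [223.28575465  64.64436698] [338.39057498  53.56445134]
```

View pics/w5.png

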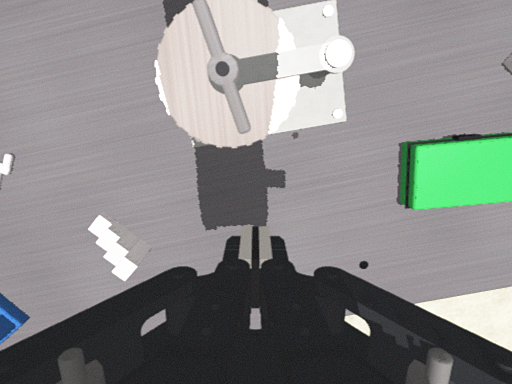

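The hub is at (224,69), the bar's ends are near (202,0) and (243,130), and the post is at (338,53). The cap covers the tin.

```bash
python3 - <<'E'
from h import *
P=np.load('P5.npy',allow_pickle=True).item()
b=lambda u,v,z:back(P,(u,v),z)[:2]
for z in(.14,.15): 
  h=b(224,69,z);e=b(243,130,z); print(z,h,e,np.linalg.norm(h-e),np.degrees(np.arctan2(*(e-h)[::-1])))
pv=b(338,53,.108);print(pv,np.linalg.norm(pv-h),np.degrees(np.arctan2(*(h-pv)[::-1])))
E
```

```text
0.14 [ 0.57562051 -0.01672402] [ 0.63092143 -0.01183599] 0.055516527915489236 5.051221207769964
0.15 [ 0.57695518 -0.01603337] [ 0.6303236  -0.01131616] 0.05357649304570972 5.051221207769962
[0.58022988 0.09284781] 0.10893041316193687 -91.72270607968174
```

```bash
python3 -m crank '[-0.97,-0.24,0,0,0,0,-0.97,-0.24,0,0,0,0,-0.97,-0.24,0,0,0,0,-0.97,-0.24,0,0,0,0,-0.97,-0.22,0,0,0,0,0,0,-0.95,0,0,0,0,0,-0.95,0,0,0,0,0,-0.95,0,0,0,0,0,-0.95,0,0,0,0,0,-0.95,0,0,0,0,0,-0.95,0,0,0,0,0,0,0,0,0]'
python3 - <<'E'
import numpy as np
c=np.array([.575,-.0165]); r=.049
a=np.radians(np.arange(213,-10,-10)); p=c+r*np.c_[np.cos(a),np.sin(a)]
print(p[0])
for A,d,q in zip(np.degrees(a[1:]),np.diff(p,axis=0)/.03,p[1:]): print(int(round(A)),d.round(2),q.round(3))
E
```

```text
time: 14.82
eef_pos: [0.528, -0.0457, 0.1102]
ee_rot: [[-0.978, 0.208, -0.006], [0.208, 0.978, 0.001], [0.006, 0.0, -1.0]]
wrist_force: [-0.6, -0.1, -0.6]
finger_gap: 0.0001
grip_force: 0.1
[ 0.53390514 -0.04318731]
203 [-0.13  0.25] [ 0.53  -0.036]
193 [-0.09  0.27] [ 0.527 -0.028]
183 [-0.04  0.28] [ 0.526 -0.019]
173 [0.01 0.28] [ 0.526 -0.011]
163 [0.06 0.28] [ 0.528 -0.002]
153 [0.11 0.26] [0.531 0.006]
143 [0.15 0.24] [0.536 0.013]
133 [0.19 0.21] [0.542 0.019]
123 [0.22 0.18] [0.548 0.025]
113 [0.25 0.13] [0.556 0.029]
103 [0.27 0.09] [0.564 0.031]
93 [0.28 0.04] [0.572 0.032]
83 [ 0.28 -0.01] [0.581 0.032]
73 [ 0.28 -0.06] [0.589 0.03 ]
63 [ 0.26 -0.11] [0.597 0.027]
53 [ 0.24 -0.15] [0.604 0.023]
43 [ 0.21 -0.19] [0.611 0.017]
33 [ 0.18 -0.22] [0.616 0.01 ]
23 [ 0.13 -0.25] [0.62  0.003]
13 [ 0.09 -0.27] [ 0.623 -0.005]
3 [ 0.04 -0.28] [ 0.624 -0.014]
-7 [-0.01 -0.28] [ 0.624 -0.022]
```

```bash
python3 -m crank '[0.12,0.05,0.03,0,0,0,-0.13,0.25,0,0,0,0,-0.09,0.27,0,0,0,0,-0.04,0.28,0,0,0,0,0.01,0.28,0,0,0,0,0.06,0.28,0,0,0,0]' && python3 -m crank '[0.11,0.26,0,0,0,0,0.15,0.24,0,0,0,0,0.19,0.21,0,0,0,0,0.22,0.18,0,0,0,0]' && python3 -m crank '[0.25,0.13,0,0,0,0,0.27,0.09,0,0,0,0,0.28,0.04,0,0,0,0,0.28,-0.01,0,0,0,0]' &&  python3 -m crank '[0.28,-0.06,0,0,0,0,0.26,-0.11,0,0,0,0]'
```

```text
time: 15.32
eef_pos: [0.5293, -0.0032, 0.1158]
ee_rot: [[-0.978, 0.207, 0.001], [0.207, 0.978, -0.0], [-0.001, -0.0, -1.0]]
wrist_force: [-0.8, -2.5, -0.4]
finger_gap: 0.0001
grip_force: 1.0
time: 15.65
eef_pos: [0.5497, 0.0234, 0.1147]
ee_rot: [[-0.978, 0.207, -0.001], [0.207, 0.978, 0.0], [0.001, -0.0, -1.0]]
wrist_force: [-1.3, -1.6, 0.1]
finger_gap: 0.0002
grip_force: 0.9
time: 15.98
eef_pos: [0.5825, 0.0303, 0.1146]
ee_rot: [[-0.978, 0.208, -0.001], [0.208, 0.978, 0.0], [0.001, 0.0, -1.0]]
wrist_force: [-2.8, -0.3, 0.2]
finger_gap: 0.0002
grip_force: 1.0
time: 16.15
eef_pos: [0.5988, 0.0249, 0.1146]
ee_rot: [[-0.978, 0.208, -0.001], [0.208, 0.978, 0.0], [0.001, 0.0, -1.0]]
wrist_force: [-3.1, 1.0, 0.4]
finger_gap: 0.0001
grip_force: 1.1
```

Contact is good at about 2–3 N. I'll finish the first stroke.

```bash
python3 -m crank '[0.24,-0.15,0,0,0,0,0.21,-0.19,0,0,0,0]' && python3 -m crank '[0.18,-0.22,0,0,0,0,0.13,-0.25,0,0,0,0]' && python3 -m crank '[0.09,-0.27,0,0,0,0,0,0,0,0,0,0]'
```

```text
time: 16.32
eef_pos: [0.6124, 0.0143, 0.1148]
ee_rot: [[-0.978, 0.208, 0.0], [0.208, 0.978, 0.0], [-0.0, 0.0, -1.0]]
wrist_force: [-2.6, 1.5, -0.3]
finger_gap: -0.0002
grip_force: 1.0
time: 16.48
eef_pos: [0.6217, -0.0001, 0.1149]
ee_rot: [[-0.978, 0.208, 0.001], [0.208, 0.978, 0.0], [-0.0, 0.0, -1.0]]
wrist_force: [-0.9, 1.9, -1.0]
finger_gap: -0.0001
grip_force: 0.8
time: 16.65
eef_pos: [0.6244, -0.0095, 0.1149]
ee_rot: [[-0.978, 0.209, 0.001], [0.209, 0.978, -0.001], [-0.001, -0.001, -1.0]]
wrist_force: [-0.3, 0.3, -0.4]
finger_gap: -0.0001
grip_force: 0.0
```

```bash
python3 -m crank '[0,0.2,0,0,0,0,0,0,1,0,0,0,0,0,1,0,0,0,-0.8,-0.36,0,0,0,0,-0.8,-0.36,0,0,0,0,-0.8,-0.36,0,0,0,0,-0.7,-0.4,0,0,0,0,0,0,-1,0,0,0,0,0,-1,0,0,0,0,0,0,0,0,0]' && python3 -m crank '[0.05,0.05,0,0,0,0,-0.13,0.25,0,0,0,0,-0.09,0.27,0,0,0,0,-0.04,0.28,0,0,0,0]' && python3 -m crank '[0.01,0.28,0,0,0,0,0.06,0.28,0,0,0,0]'
```

```text
time: 17.48
eef_pos: [0.5277, -0.0452, 0.1111]
ee_rot: [[-0.978, 0.208, -0.006], [0.208, 0.978, 0.001], [0.006, 0.0, -1.0]]
wrist_force: [-1.3, -0.6, -1.3]
finger_gap: 0.0001
grip_force: 0.0
time: 17.82
eef_pos: [0.5247, -0.0198, 0.1163]
ee_rot: [[-0.978, 0.208, 0.002], [0.208, 0.978, -0.001], [-0.002, -0.001, -1.0]]
wrist_force: [1.2, -3.7, -0.2]
finger_gap: -0.0
grip_force: 1.6
time: 17.98
eef_pos: [0.5264, -0.0027, 0.1157]
ee_rot: [[-0.978, 0.207, 0.001], [0.207, 0.978, -0.001], [-0.001, -0.0, -1.0]]
wrist_force: [-0.2, -2.9, -0.4]
finger_gap: -0.0002
grip_force: 0.9
```

Turning freely. I'll continue in small steps and watch for the seat.

```bash
python3 -m crank '[0.11,0.26,0,0,0,0]'; python3 -m crank '[0.15,0.24,0,0,0,0]'; python3 -m crank '[0.19,0.21,0,0,0,0]';python3 -m crank '[0.22,0.18,0,0,0,0]'
```

```text
time: 18.07
eef_pos: [0.5297, 0.0053, 0.1153]
ee_rot: [[-0.978, 0.207, 0.0], [0.207, 0.978, -0.0], [-0.0, -0.0, -1.0]]
wrist_force: [-1.1, -2.7, 0.4]
finger_gap: -0.0002
grip_force: 0.9
time: 18.15
eef_pos: [0.5343, 0.0125, 0.1151]
ee_rot: [[-0.978, 0.207, 0.0], [0.207, 0.978, -0.0], [-0.0, -0.0, -1.0]]
wrist_force: [-1.0, -2.2, 0.3]
finger_gap: -0.0003
grip_force: 0.8
time: 18.23
eef_pos: [0.54, 0.0187, 0.1149]
ee_rot: [[-0.978, 0.207, -0.0], [0.207, 0.978, 0.0], [0.0, -0.0, -1.0]]
wrist_force: [-0.2, -1.9, -1.1]
finger_gap: -0.0005
grip_force: 0.8
time: 18.32
eef_pos: [0.5468, 0.024, 0.1148]
ee_rot: [[-0.978, 0.207, -0.001], [0.207, 0.978, 0.0], [0.001, -0.0, -1.0]]
wrist_force: [-4.8, -3.8, -0.2]
finger_gap: -0.0002
grip_force: 4.9
```

```bash
python3 -m crank '[0.1,0.07,0,0,0,0]'; python3 -m crank '[0.1,0.05,0,0,0,0]'
```

```text
time: 18.4
eef_pos: [0.5477, 0.0247, 0.1142]
ee_rot: [[-0.978, 0.208, -0.006], [0.208, 0.978, -0.003], [0.005, -0.005, -1.0]]
wrist_force: [-22.4, -14.9, 11.5]
finger_gap: -0.0002
grip_force: 12.0
time: 18.48
eef_pos: [0.5482, 0.025, 0.114]
ee_rot: [[-0.978, 0.209, -0.01], [0.209, 0.978, -0.005], [0.009, -0.008, -1.0]]
wrist_force: [-33.5, -20.3, 16.4]
finger_gap: 0.0
grip_force: 18.6
```

It stops hard at about 39 N. I'll back off, lift clear, park high and check.

```bash
python3 -m crank '[-0.3,-0.25,0,0,0,0,-0.3,-0.1,0,0,0,0,0,0,1,0,0,0,0,0,1,0,0,0,0,0,1,0,0,0,0,0,1,0,0,0,-0.3,1,0.3,0,0,0,-0.3,1,0.3,0,0,0,-0.3,1,0,0,0,0,-0.3,1,0,0,0,0,-0.3,1,0,0,0,0,-0.3,1,0,0,0,0]' && python3 -m crank '[0,1,0,0,0,0,0,1,0,0,0,0,0,1,0,0,0,0,0,0,0,0,0,0,0,0,0,0,0,0]'
python3 - <<'E'
from h import *
a,P=snap("scene","s6.png"); b,Q=snap("top","t6.png")
A=cv2.resize(cv2.imread('pics/s6.png')[130:260,200:360],(640,520),interpolation=2)
for z in(.111,.135):
  u=(proj(P,(.575,-.0165,z))-[200,130])*4; cv2.circle(A,(int(u[0]),int(u[1])),3,(0,0,255),-1)
cv2.imwrite('pics/s6c.png',A)
cv2.imwrite('pics/t6b.png',cv2.resize(cv2.imread('pics/t6.png'),(800,600),interpolation=2))
E
```

```text
time: 19.48
eef_pos: [0.4801, 0.198, 0.2531]
ee_rot: [[-0.978, 0.208, 0.001], [0.208, 0.978, 0.001], [-0.001, 0.001, -1.0]]
wrist_force: [0.0, -0.9, -0.5]
finger_gap: -0.0003
grip_force: 0.0
time: 19.9
eef_pos: [0.4802, 0.2879, 0.2525]
ee_rot: [[-0.979, 0.205, -0.0], [0.205, 0.979, 0.001], [0.0, 0.0, -1.0]]
wrist_force: [0.1, -0.6, 0.6]
finger_gap: -0.0001
grip_force: 0.0
```

View pics/s6c.png

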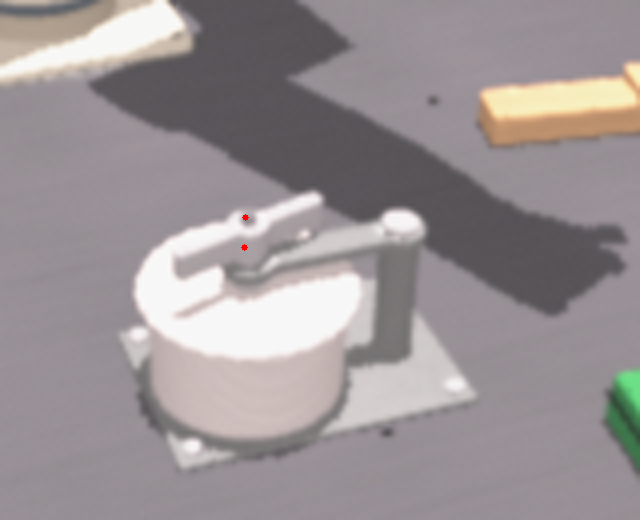

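The cap disc sits flush on the tin. The bar's top and underside match the projected home heights (red dots at (245,217) and (244,247)). The robot is clear of everything.

```bash
python3 -c "
from cell import manip
print(manip.job_done())"
```

```text
the job is handed in; nothing more can be done
None
```

The brass standoff stands in the formerly empty pocket, the swing arm is at its stop, and the cap is home hand-tight (peak force on the bar about 42 N). I handed the job in at about 20 s; no verdict came back, and I didn't re-check the bystanders in a final picture, though the robot never felt contact with any of them.

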